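# Wind the bench timer to its end stop and set it to 30 minutes

### The arm

A 6-joint arm with a two-finger parallel gripper is mounted at the origin on a cart in front of the work surface, level with it; the furniture and walls round the work are solid. World frame = base frame: x ahead of the robot, y to its left, z up, the work surface at z = 0. Lengths are in m, angles in rad, forces in N, time in s.
With the tool pointing down it reaches from about 0.375 to 0.75 m from the base axis. Payload 9 kg.
Tool frame: the origin (TCP) lies at the very end of the fingers, on their centre line; the grasp point (between the pads) lies 19 mm behind it; z points along the fingers, y is the line along which they close (so a half turn about z gives the same grasp; the last joint's range is limited). The gripper opens to 85 mm and grips with 20 to 120 N. Pads are 22 mm wide; open, the fingers measure 114 mm over their backs; the gripper's body (76 mm by 85 mm) begins 54 mm behind the grasp point. The pads swing forward as they close: fully open they stand 13 mm farther back than shut.
Start: joints at [-1.425, 0.104, 0.097, 1.564, 0, 1.353], TCP at [0.214, -0.561, 0.231] pointing down, gripper open.
Joint ranges: [-2.99, 2.99], [-0.84, 1.86], [-1.1, 1.16], [-1.84, 2.11], [-1.51, 1.56], [-3.14, 3.14]. Speed limits (rad/s): [2.22, 2.22, 2.57, 3.14, 3.14, 3.14].

### API

Orientations are given as a rotation vector (axis times angle).
In Python, from station import env, vision gives the robot as it stands. The module is installed in compiled form; this text tells all that it offers.
- The arm moves only by the tool play_rows, never from a script. Its argument "series" is one flat list of numbers, 7 for each row, row after row: the turn, a rotation vector about the tool's x, y, z in rad, then the shift along the tool's x, y, z in mm, then the opening, from 0 (shut) to 1 (fully open). In form: [rx, ry, rz, tx, ty, tz, hand, rx, ry, rz, tx, ty, tz, hand, ...]. A call has 1 to 20 rows; each row shifts and turns the commanded pose from where the row before left it, along the tool's axes as they then stand; what a row does not reach is not made up. A row lasts 1/12 s, in which the tool goes at most 41.7 mm and 7.16 degrees, less where a joint would pass 70% of its speed; a pose out of reach is approached as far as the arm can. A call with a gripper value outside its range is refused whole. The fingers move at their own pace and stop on an object; "newtons" is the grip in N (left out, the last holds). Time passes only in rows, so rows that do not move let the fingers close. It gives the time, the measured TCP pose, the force, the opening and the grip force at its end, in the units of the state.
- env.get_obs(): the state, without advancing time (a new reading comes with each control period).
- vision.read_camera(name): name is "scene" or "top" or "wrist"; returns a dict with "image" (480x640x3 uint8, blue, green, red), "K" (3x3 intrinsics, pixels), "position" and "rotation" of the camera in the world. Camera axes: x right, y down, z forward; pixel columns grow to the right and rows downward; lengths in m; the calibration is good to about 2 mm. A picture is of the moment at which its call begins. There is no depth.
- env.job_done(): hands the job in; it is judged then, once.
The state is a dict: "clock": time; "qpos": joint angles; "joint_vel": joint speeds; "effort": joint torques, N m; "eef_pos": TCP position; "orientation": TCP orientation; "force": force on the tool from outside, world axes, zero at the start; "ft_torque": the same for the moment, N m; "grip_width": finger opening in m; "grasp_force": force on a finger pad.
Only numpy, scipy, OpenCV 4.12 (cv2) and the standard library are available. Lean on these libraries where they do the work, as an engineer would, in place of code of your own. Each camera call takes 0.05 s, during which the arm holds its last target. There are 200 camera calls.

### The job

Set the mechanical timer on the bench for a 30-minute lens soak: turn its dial clockwise past the 60-minute mark until you feel it come up against the sprung end stop, and press it lightly against that stop for a moment without forcing it. Then turn it back down to 30 minutes, let go, and leave the lens barrel and the eye loupe beside the timer where they are.

Things in the scene. Friction and masses are not known exactly. Their poses are not given: they have to be found in the camera images.
- timer: 60-minute timer, a grey box 110 x 104 x 36 mm fixed on the bench, a black dial on its top. Origin: centre of its underside, under the dial's axis. Its x points to the 30-minute mark (away from the robot within 0.35 rad), y to the 0 mark (left); the 60 mark is at -y (right). Dark ticks every 5 minutes on a metal ring, clockwise from 0 over the far side to 60; longer at 0, 30, 60.
- dial_grip (a point): Point on the dial's axis at gripping height, 64 mm above the bench. The dial is a round skirt of 70 mm diameter, its upper face 43 mm above the bench, with a straight upright grip bar across it, 52 mm long, 14 mm thick, its top 76 mm above the bench. The point's x runs along the bar to its pointer end (small nose and white line); z is up.
- dial (a joint): Dial setting, rad, growing clockwise seen from above: 0 at 0, 1.571 at 30, 3.142 at 60 minutes. The pointer's direction in the timer's frame is +90 degrees minus this. Starts at 42 to 52 minutes; stays where it is left; friction 0.06 N m. It turns up to the end stop, hidden in the case somewhere between 62.5 and 69 minutes (3.27 to 3.61 rad), elsewhere at each start.
- stop (a joint): How far the dial has pushed in the hidden sprung end stop, rad: 0 until the dial reaches it. It begins to give at 0.15 N m (on top of the dial's friction), then takes 1.5 N m more per rad. Pushed in more than 0.02 counts as reached; at 0.15 (about 0.43 N m at the dial in all) the timer is overwound and spoiled.
- lens_mid (a point): Centre of the loose black lens barrel (53 mm diameter, 34 mm high) that stands at the right of the timer, half-way up.
- loupe_mid (a point): Centre of the loose black eye loupe (a waisted cup, 36 mm diameter, 36 mm high) that stands in front of the timer, half-way up.
Things that resemble listed ones, but are neither listed nor needed, are in the scene too. There is more than one size of the timer; the one meant has the size given above.

How it is judged:
By the outcome, as a careful person would: the job done as asked, in the order asked, and still so for the second after the job is handed in, with the robot touching nothing.
It also fails if it takes over 54 s, if anything falls off the work surface, if the arm or the gripper's body presses on something with over 40 N, if the wrist force passes 120 N, or if a joint passes its speed limit or range.

## Working session

There is one attempt and no reset: what is moved stays moved. The work goes in short steps, Python scripts to look and compute and a tool call to move; the robot and the scene stay as the last step left them, time stands still between calls to the robot, and variables do not carry over. Pictures are saved under pics/ and viewed, at most 10 in all, crops included, and the job is handed in when it is done.

Besides the shell and the picture viewer there is one more tool, called after "Emit:" as name(argument=value, ...) on one line, values as JSON. play_rows: Moves the arm, as the interface text tells. Its arguments: {"type":"object","properties":{"series":{"type":"array","items":{"type":"number"}},"newtons":{"type":"number"}},"required":["series"]}

```bash
mkdir -p pics; cat > h.py <<'E'
import numpy as np, cv2
from scipy.spatial.transform import Rotation as R
from station import env, vision
def cam(n):
    c=vision.read_camera(n); return c
def ray(c,u,v,z):
    d=np.array(c["rotation"])@np.linalg.inv(c["K"])@np.array([u,v,1.]); p=np.array(c["position"])
    return p+d*(z-p[2])/d[2]
def proj(c,X):
    q=np.array(c["K"])@np.array(c["rotation"]).T@(np.array(X)-c["position"]); return q[:2]/q[2]
E
python3 - <<'E'
from h import *
for n in("top","scene"):
    c=cam(n); cv2.imwrite(f"pics/{n}0.png",c["image"]); print(n,np.round(c["position"],3),np.round(c["rotation"],3).tolist(),c["K"][0][0])
o=env.get_obs(); print(o)
E
```

```text
top [ 0.448 -0.122  0.898] [-2.136, 2.113, -0.227] 509.94693920457644
scene [0.04  0.578 0.566] [-0.778, 2.318, -1.363] 554.8889982157691
{'clock': 0.1, 'qpos': array([-1.42469709e+00,  1.04632784e-01,  9.65575626e-02,  1.56387564e+00,
       -2.56642071e-06,  1.35308471e+00]), 'joint_vel': array([1.82037807e-03, 5.00891942e-05, 1.85986002e-03, 1.99623183e-03,
       1.45558646e-03, 5.39443961e-04]), 'effort': array([ 6.16433797e-03, -5.58207929e+01,  5.04720676e+01,  1.29611857e-02,
       -2.43765608e-04, -2.84372184e-06]), 'eef_pos': array([ 0.21346233, -0.56044067,  0.23060985]), 'orientation': array([-3.08862397e+00, -5.68117599e-01, -6.08710417e-05]), 'force': array([-0.4872074 , -0.67200803,  0.331136  ]), 'ft_torque': array([-0.01872538,  0.06104141,  0.00249509]), 'grasp_force': 0.0, 'grip_width': 0.08530284086460885}
```

```bash
sed -i 's/c=vision.read_camera(n); return c/c=vision.read_camera(n); c["rotation"]=R.from_rotvec(c["rotation"]).as_matrix(); return c/' h.py
```

```text
(no output)
```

View pics/top0.png

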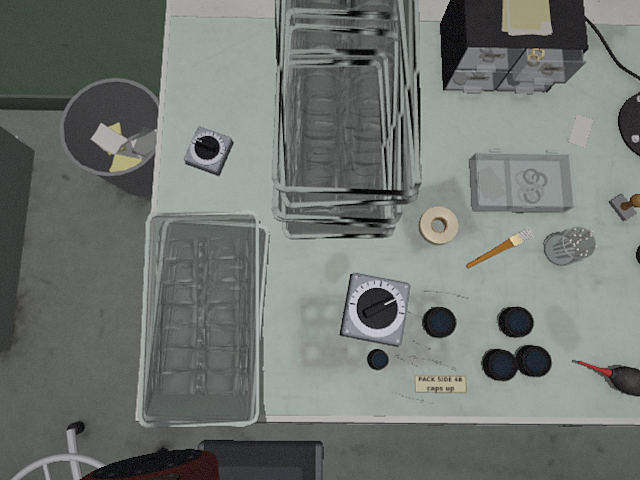

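View pics/scene0.png

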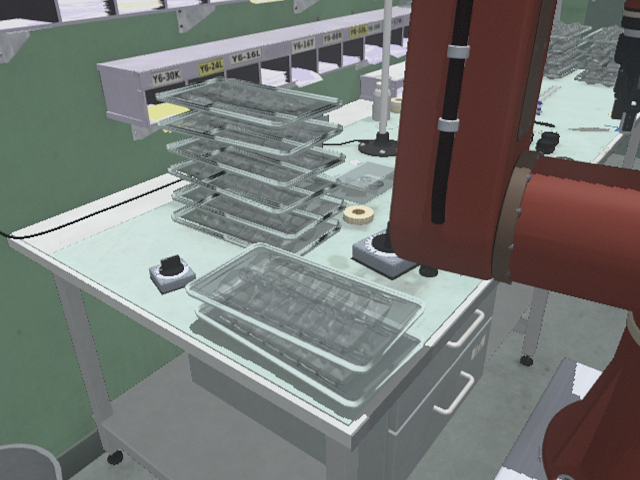

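The top view shows two timers: a small one at (208,149) and a large one at (377,309), which has the lens barrel at (439,321) on its right and the loupe at (377,359) in front. The large one looks like the match. I'll measure both and check with an enlarged crop.

```bash
python3 - <<'E'
from h import *
c=cam("top"); im=c["image"]
g=cv2.cvtColor(im,cv2.COLOR_BGR2HSV)
for n,(u0,u1,v0,v1) in {"big":(330,418,262,355),"small":(178,240,118,180)}.items():
    s=im[v0:v1,u0:u1].astype(int); 
    # bench is greenish: g-b; box is grey/bluish
    m=((s[...,1]-s[...,2])<8).astype(np.uint8)
    m=cv2.morphologyEx(m,cv2.MORPH_OPEN,np.ones((3,3)))
    cs,_=cv2.findContours(m,cv2.RETR_EXTERNAL,cv2.CHAIN_APPROX_NONE); k=max(cs,key=cv2.contourArea).reshape(-1,2)+[u0,v0]
    W=np.array([ray(c,u,v,.036)[:2] for u,v in k]).astype(np.float32)*1000
    print(n,cv2.minAreaRect(W),cv2.minAreaRect(k.astype(np.float32)))
for n,uv,z in(("lens",(439,321),.034),("loupe",(377,359),.036),("dial",(377,309),.043)): print(n,np.round(ray(c,*uv,z),4))
cv2.imwrite("pics/crop.png",cv2.resize(im[255:385,325:475],None,fx=4.6,fy=4.6,interpolation=cv2.INTER_CUBIC))
E
```

```text
big ((500.44854736328125, -238.1948699951172), (135.30636596679688, 147.11087036132812), 0.14871589839458466) ((373.5, 313.5), (81.0, 87.0), 90.0)
small ((785.8483276367188, 53.54710388183594), (73.4521255493164, 78.06439208984375), 71.51875305175781) ((207.84483337402344, 150.63792419433594), (40.66727828979492, 42.52423095703125), 21.801410675048828)
lens [ 0.4884 -0.3484  0.034 ]
loupe [ 0.4252 -0.2425  0.036 ]
dial [ 0.5068 -0.2428  0.043 ]
```

View pics/crop.png

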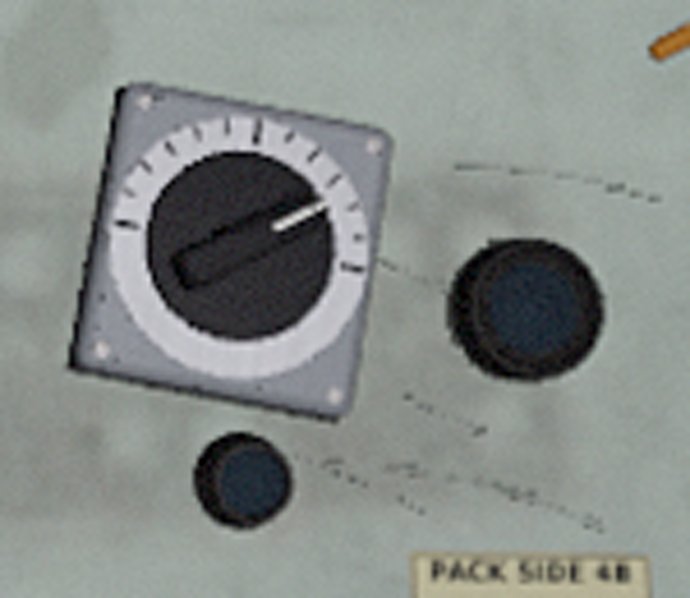

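The crop shows the large timer with dark ticks: 0 at about (128,224), 30 at (257,130) and 60 at (353,268). The white pointer line runs (275,228)–(325,205), about 49 min. The lens is at (525,308) and the loupe at (243,480). Next I'll measure the axis and angles.

```bash
cat > m.py <<'E'
from h import *
def f(a): return a[0]/4.6+325-.4, a[1]/4.6+255-.4
def measure(c,crop):
    im=c["image"]; s=im[262:352,335:415]
    m=(s.min(2)>195).astype(np.uint8); m=cv2.morphologyEx(m,cv2.MORPH_CLOSE,np.ones((5,5)))
    k=max(cv2.findContours(m,cv2.RETR_EXTERNAL,cv2.CHAIN_APPROX_NONE)[0],key=cv2.contourArea).reshape(-1,2)+[335,262]
    W=np.array([ray(c,u,v,.037)[:2] for u,v in cv2.convexHull(k.astype(np.int32)).reshape(-1,2)])
    e=cv2.fitEllipse((W*1000).astype(np.float32)); return e
if __name__=="__main__":
    c=cam("top"); e=measure(c,0); print("ring",e)
    P={n:ray(c,*f(a),.037) for n,a in dict(t0=(128,224),t30=(257,130),t60=(353,268)).items()}
    ct=np.array(e[0])/1000
    for n in P: d=P[n][:2]-ct; print(n,np.round(P[n],4),np.hypot(*d),np.degrees(np.arctan2(d[1],d[0])))
    s=im=c["image"][255:345,330:415]
    corners=[ray(c,*f(a),.036)[:2] for a in((122,84),(392,130),(345,418),(72,368))]
    print("box",np.round(corners,4).tolist(),np.mean(corners,0),[np.linalg.norm(corners[i]-corners[i-1]) for i in range(4)])
    for z in(.043,.076):
        a,b=[ray(c,*f(p),z)[:2] for p in((275,228),(325,205))]; q=ray(c,*f((184,270)),z)[:2]
        d=b-a; print(z,a,b,q,"line ang",np.degrees(np.arctan2(d[1],d[0])),"bar ang",np.degrees(np.arctan2(*(b-q)[::-1])),"len",np.linalg.norm(b-q))
E
python3 m.py
```

```text
ring ((514.0132446289062, -212.304931640625), (29.33957862854004, 61.6697883605957), 78.7461166381836)
t0 [ 0.5164 -0.2023  0.037 ] 0.010235320988855654 76.76307823124196
t30 [ 0.5514 -0.2503  0.037 ] 0.05329929596226583 -45.408305965487514
t60 [ 0.5012 -0.2846  0.037 ] 0.07338433899628496 -100.05648578948446
box [[0.5681, -0.2005], [0.5521, -0.3005], [0.4474, -0.2805], [0.4643, -0.1818]] [ 0.50799359 -0.24083486] [np.float64(0.10549768448262864), np.float64(0.101248339690332), np.float64(0.10654902302748809), np.float64(0.10012101788850546)]
0.043 [ 0.51498804 -0.25533048] [ 0.52352892 -0.2737603 ] [ 0.4994926  -0.22200192] line ang -65.13571638342697 bar ang -65.09009484784653 len 0.057067284181729384
0.076 [ 0.51241103 -0.25020286] [ 0.52062229 -0.26792143] [ 0.49751359 -0.21816052] line ang -65.13571638342687 bar ang -65.09009484784649 len 0.05486493243588106
```

Checks:
- **Size:** the box measures about 106 x 101 mm, against about 75 mm for the small one, so this is the right timer.
- **Axis:** the box centre, tick midpoint and bar midpoint all agree on about (0.508, -0.242).
- **Angles:** timer yaw is about -10.5° and the pointer is at about -65° in world, so the dial reads about 48 min.

Now moving over it.

Emit:
play_rows(series=[0,0,0,24.2,-12,0,1,0,0,0,24.2,-12,0,1,0,0,0,24.2,-12,0,1,0,0,0,24.2,-12,0,1,0,0,0,24.2,-12,0,1,0,0,0,24.2,-12,0,1,0,0,0,24.2,-12,0,1,0,0,0,24.2,-12,0,1,0,0,0,24.2,-12,0,1,0,0,0,24.2,-12,0,1,0,0,0,24.2,-12,0,1,0,0,0,24.2,-12,0,1,0,0,0,24.2,-12,0,1,0,0,0,24.2,-12,0,1,0,0,0,24.2,-12,0,1,0,0,0,24.2,-12,0,1], newtons=30)

```text
clock: 1.53
eef_pos: [0.5078, -0.2424, 0.2312]
orientation: [3.09, 0.568, -0.0]
force: [-0.5, -0.7, 0.3]
grip_width: 0.0857
grasp_force: 0.0
```

Emit:
play_rows(series=[0,0,-0.103,0,0,4,1,0,0,-0.103,0,0,4,1,0,0,-0.103,0,0,4,1,0,0,-0.103,0,0,4,1,0,0,-0.103,0,0,4,1,0,0,-0.103,0,0,4,1,0,0,-0.103,0,0,4,1,0,0,-0.103,0,0,4,1,0,0,-0.103,0,0,4,1,0,0,-0.103,0,0,4,1,0,0,-0.103,0,0,4,1,0,0,-0.103,0,0,4,1,0,0,-0.103,0,0,4,1,0,0,-0.103,0,0,4,1,0,0,-0.103,0,0,4,1,0,0,-0.103,0,0,4,1,0,0,0,0,0,0,1,0,0,0,0,0,0,1])

```text
clock: 3.03
eef_pos: [0.5069, -0.2434, 0.1671]
orientation: [-1.686, -2.65, 0.0]
force: [-0.5, -0.3, -0.6]
grip_width: 0.0857
grasp_force: 0.0
```

```bash
python3 - <<'E'
from h import *
o=env.get_obs(); print(o["clock"],o["eef_pos"],o["qpos"],o["force"],o["ft_torque"]); print(R.from_rotvec(o["orientation"]).as_matrix().round(3))
c=cam("wrist"); cv2.imwrite("pics/w0.png",c["image"]); print(c["position"],proj(c,[.508,-.2425,.037]))
E
```

```text
3.0333 [ 0.50687508 -0.24342535  0.1670611 ] [-6.80255273e-01 -1.31338162e-02 -1.39623758e-01  1.44484650e+00
 -7.16174545e-05  4.52735175e-01] [-0.45036404 -0.27972399 -0.64618157] [ 0.04243983 -0.01974151 -0.01021296]
[[-0.424  0.906 -0.   ]
 [ 0.906  0.424  0.   ]
 [ 0.    -0.    -1.   ]]
[ 0.47741477 -0.18264101  0.30947317] [315.38844984 226.02083307]
```

View pics/w0.png

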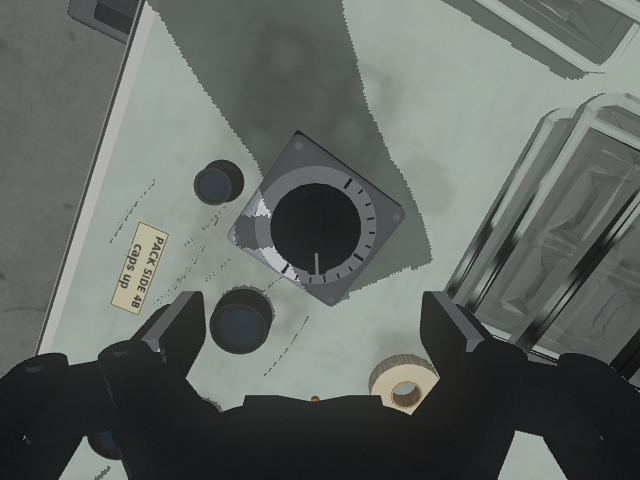

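The wrist view shows the dial at (316,226), the 0 tick at (348,184), the 30 tick at (360,258), the 60 tick at (286,270), and the pointer line (317,254)–(317,274) nearly square to the fingers.

```bash
cat > w.py <<'E'
from h import *
def go():
    c=cam("wrist"); im=c["image"]; g=cv2.cvtColor(im,cv2.COLOR_BGR2GRAY)
    u,v=proj(c,[.508,-.2425,.043]); u,v=int(u),int(v)
    m=np.zeros_like(g); cv2.circle(m,(u,v),54,255,-1)
    d=((g<45)&(m>0)).astype(np.uint8); d=cv2.morphologyEx(d,cv2.MORPH_OPEN,cv2.getStructuringElement(2,(11,11)))
    k=cv2.convexHull(max(cv2.findContours(d,0,1)[0],key=cv2.contourArea)).reshape(-1,2)
    W=np.array([ray(c,*p,.043)[:2] for p in k])*1000; e=cv2.fitEllipse(W.astype(np.float32)); ct=np.array(e[0]); print("skirt",e)
    # sample ring at tick radius for dark ticks
    for r in (41,43,45):
        A=np.arange(-130,110,.5); P=[proj(c,[*(ct/1000+r/1000*np.array([np.cos(np.radians(a)),np.sin(np.radians(a))])),.037]) for a in A]
        s=cv2.remap(g,np.float32([P])[...,0],np.float32([P])[...,1],1)[0].astype(float)
        s=cv2.medianBlur(s.astype(np.uint8)[None],1)[0].astype(float); b=cv2.blur(s[None],(31,1))[0]
        i=[j for j in range(3,len(A)-3) if s[j]==s[j-3:j+4].min() and s[j]<b[j]-12]; print(r,[(A[j],int(b[j]-s[j])) for j in i])
    return c,g,ct
if __name__=="__main__":
    c,g,ct=go(); u,v=proj(c,[*(ct/1000),.076]).astype(int)
    w=np.zeros_like(g); cv2.circle(w,(u,v),60,1,-1)
    u0,v0=proj(c,[*(ct/1000),.043]); 
    yy,xx=np.where((g>70)&(np.hypot(*(np.indices(g.shape)-np.array([v0,u0])[:,None,None]))<46))
    pts=np.stack([xx,yy],1).astype(np.float32)
    for z in (.043,.076):
        L=np.array([ray(c,*p,z)[:2] for p in pts])*1000
        l=cv2.fitLine(L.astype(np.float32),cv2.DIST_HUBER,0,.01,.01).ravel(); a=np.degrees(np.arctan2(l[1],l[0])); q=L.mean(0)-ct
        print(z,len(L),"line ang",a,"mean",L.mean(0),"spread",L.std(0),"dir from ct",np.degrees(np.arctan2(q[1],q[0])),np.hypot(*q))
E
python3 w.py
```

```text
skirt ((508.0031433105469, -242.92442321777344), (68.33358001708984, 68.75054168701172), 51.84147262573242)
41 [(np.float64(-100.0), 108), (np.float64(-89.0), 35), (np.float64(-86.5), 23), (np.float64(-84.5), 12), (np.float64(-55.5), 37), (np.float64(-10.5), 56), (np.float64(34.0), 63), (np.float64(79.5), 60)]
43 [(np.float64(-100.0), 106), (np.float64(-84.5), 70), (np.float64(-82.0), 14), (np.float64(-70.0), 46), (np.float64(-55.0), 51), (np.float64(-40.5), 60), (np.float64(-25.5), 59), (np.float64(-11.0), 54), (np.float64(-10.5), 54), (np.float64(4.0), 59), (np.float64(19.0), 54), (np.float64(33.5), 53), (np.float64(49.0), 64), (np.float64(64.5), 65), (np.float64(79.0), 60), (np.float64(79.5), 60)]
45 [(np.float64(-100.0), 100), (np.float64(-99.5), 100), (np.float64(-85.0), 77), (np.float64(-81.5), 18), (np.float64(-70.0), 54), (np.float64(-55.5), 58), (np.float64(-40.5), 56), (np.float64(-25.5), 51), (np.float64(-11.0), 54), (np.float64(-10.5), 54), (np.float64(4.0), 59), (np.float64(19.0), 63), (np.float64(34.0), 61), (np.float64(49.0), 62), (np.float64(64.0), 61), (np.float64(79.5), 61)]
0.043 347 line ang 20.938343 mean [ 516.37645392 -262.87308411] spread [20.90301532 16.57823617] dir from ct -67.23011281620475 21.634726757464126
0.076 347 line ang 20.96539 mean [ 511.57017695 -252.95448846] spread [18.31705403 14.5273035 ] dir from ct -70.42287700356185 10.645465595773757
```

The centre comes out at (508.0, -242.9) mm. The skirt fits at 68.5 mm (70 mm given) and the 5-minute ticks sit 15° apart, with 0 at 79.5°, 30 at -10.5° and 60 at -100°. All consistent, so I'm descending to grip.

Emit:
play_rows(series=[0,0,0,0,1.2,12,1,0,0,0,0,0,12,1,0,0,0,0,0,12,1,0,0,0,0,0,12,1,0,0,0,0,0,12,1,0,0,0,0,0,12,1,0,0,0,0,0,12,1,0,0,0,0,0,12,1,0,0,0,0,0,11,1,0,0,0,0,0,11,1,0,0,0,0,0,0,1,0,0,0,0,0,0,1])

```text
clock: 4.13
eef_pos: [0.5078, -0.2428, 0.0486]
orientation: [-1.681, -2.653, -0.0]
force: [-0.5, -1.0, 0.1]
grip_width: 0.0855
grasp_force: 0.0
```

Emit:
play_rows(series=[0,0,0,0,0,0,0.3,0,0,0,0,0,0,0.3,0,0,0,0,0,0,0.3,0,0,0,0,0,0,0.3,0,0,0,0,0,0,0,0,0,0,0,0,0,0,0,0,0,0,0,0,0,0,0,0,0,0,0,0,0,0,0,0,0,0,0,0,0,0,0,0,0,0], newtons=30)

```text
clock: 4.97
eef_pos: [0.5089, -0.243, 0.0497]
orientation: [1.681, 2.653, 0.001]
force: [5.9, 1.8, 1.0]
grip_width: 0.0136
grasp_force: 32.8
```

```bash
cat > st.py <<'E'
from h import *
o=env.get_obs(); x=R.from_rotvec(o["orientation"]).as_matrix()[:,0]; a=np.degrees(np.arctan2(-x[1],-x[0]))
print("t",o["clock"],"pos",o["eef_pos"].round(4),"F",o["force"].round(2),"M",o["ft_torque"].round(3),"w",o["grip_width"],o["grasp_force"],"ptr",a.round(2),"min",((79.5-a)/3).round(2),"q6",o["qpos"][5].round(3))
E
python3 st.py
```

```text
t 4.9667 pos [ 0.5089 -0.243   0.0497] F [5.93 1.78 0.99] M [ 0.362 -1.028 -0.072] w 0.013551502650757826 32.8255033493042 ptr -64.71 min 48.07 q6 0.452
```

Emit:
play_rows(series=[0,0,0,0,1,0,0,0,0,0.05,0,0,0,0,0,0,0.05,0,0,0,0,0,0,0.05,0,0,0,0,0,0,0.05,0,0,0,0,0,0,0.05,0,0,0,0,0,0,0.05,0,0,0,0,0,0,0.05,0,0,0,0,0,0,0,0,0,0,0,0,0,0,0,0,0,0])

```text
clock: 5.8
eef_pos: [0.5092, -0.2429, 0.0497]
orientation: [2.116, 2.321, -0.001]
force: [0.7, 0.7, 4.2]
grip_width: 0.0133
grasp_force: 33.3
```

```bash
python3 st.py
```

```text
t 5.8 pos [ 0.5092 -0.2429  0.0497] F [0.66 0.72 4.24] M [ 0.008 -0.152 -0.086] w 0.013312272300521778 33.27412962913513 ptr -84.71 min 54.74 q6 0.802
```

Emit:
play_rows(series=[0,0,0.05,0,0,0,0,0,0,0.05,0,0,0,0,0,0,0.05,0,0,0,0,0,0,0.05,0,0,0,0,0,0,0.05,0,0,0,0,0,0,0.05,0,0,0,0,0,0,0.03,0,0,0,0,0,0,0,0,0,0,0])

```text
clock: 6.47
eef_pos: [0.5094, -0.2429, 0.0497]
orientation: [2.469, 1.94, 0.0]
force: [1.8, 0.6, 4.6]
grip_width: 0.0135
grasp_force: 33.3
```

```bash
python3 st.py
```

```text
t 6.4667 pos [ 0.5094 -0.2429  0.0497] F [1.77 0.65 4.56] M [-0.015 -0.515 -0.042] w 0.013522095818769023 33.267356157302856 ptr -103.68 min 61.06 q6 1.133
```

Emit:
play_rows(series=[0,0,0.015,0,0,0,0,0,0,0.015,0,0,0,0,0,0,0,0,0,0,0])

```text
clock: 6.72
eef_pos: [0.5094, -0.2429, 0.0497]
orientation: [2.499, 1.902, 0.0]
force: [3.7, -0.2, 4.9]
grip_width: 0.0133
grasp_force: 33.4
```

```bash
python3 st.py
```

```text
t 6.7167 pos [ 0.5094 -0.2429  0.0497] F [ 3.73 -0.2   4.9 ] M [-0.048 -0.624 -0.052] w 0.013325592249950802 33.40076208114624 ptr -105.44 min 61.65 q6 1.164
```

Emit:
play_rows(series=[0,0,0.02,0,0,0,0,0,0,0.02,0,0,0,0,0,0,0,0,0,0,0])

```text
clock: 6.97
eef_pos: [0.5094, -0.2429, 0.0497]
orientation: [2.537, 1.851, 0.0]
force: [3.6, 0.2, 5.8]
grip_width: 0.0135
grasp_force: 33.4
```

```bash
python3 st.py
```

```text
t 6.9667 pos [ 0.5094 -0.2429  0.0497] F [3.57 0.16 5.75] M [-0.094 -0.572 -0.122] w 0.013525121393922167 33.37728559970856 ptr -107.75 min 62.42 q6 1.204
```

Emit:
play_rows(series=[0,0,0.02,0,0,0,0,0,0,0.02,0,0,0,0,0,0,0,0,0,0,0])

```text
clock: 7.22
eef_pos: [0.5095, -0.2429, 0.0497]
orientation: [2.573, 1.801, 0.001]
force: [3.7, -0.3, 4.9]
grip_width: 0.0135
grasp_force: 33.4
```

```bash
python3 st.py
```

```text
t 7.2167 pos [ 0.5095 -0.2429  0.0497] F [ 3.69 -0.32  4.87] M [-0.068 -0.654 -0.05 ] w 0.013487177635047911 33.38413059711456 ptr -110.03 min 63.18 q6 1.244
```

```bash
cat > st2.py <<'E'
from h import *
M=[]
for i in range(5):
    cam("wrist"); o=env.get_obs(); M.append(o["ft_torque"][2])
x=R.from_rotvec(o["orientation"]).as_matrix()[:,0]; a=np.degrees(np.arctan2(-x[1],-x[0]))
print("t",o["clock"],"F",o["force"].round(1),"Mz",np.mean(M).round(3),np.round(M,2),"ptr",a.round(2),"min",((79.5-a)/3).round(2))
E
python3 st2.py
```

```text
t 7.4667 F [4.  0.5 5.5] Mz -0.079 [-0.06 -0.06 -0.09 -0.09 -0.09] ptr -109.97 min 63.16
```

Emit:
play_rows(series=[0,0,0.02,0,0,0,0,0,0,0.02,0,0,0,0,0,0,0,0,0,0,0])

```text
clock: 7.72
eef_pos: [0.5095, -0.2429, 0.0497]
orientation: [2.608, 1.749, 0.001]
force: [4.4, -0.8, 4.6]
grip_width: 0.0135
grasp_force: 33.4
```

```bash
python3 st2.py
```

```text
t 7.9667 F [ 5.  -0.4  5.5] Mz -0.034 [-0.02 -0.1   0.02 -0.07  0.  ] ptr -112.25 min 63.92
```

Emit:
play_rows(series=[0,0,0.02,0,0.6,0,0,0,0,0.02,0,0,0,0,0,0,0,0,0,0,0])

```text
clock: 8.22
eef_pos: [0.5096, -0.243, 0.0497]
orientation: [2.644, 1.697, -0.0]
force: [1.8, 0.6, 7.4]
grip_width: 0.0135
grasp_force: 33.7
```

```bash
python3 st2.py
```

```text
t 8.4667 F [0.9 0.  7.3] Mz -0.057 [-0.06 -0.05 -0.06 -0.02 -0.1 ] ptr -114.54 min 64.68
```

Emit:
play_rows(series=[0,0,0.02,0,0,0,0,0,0,0.02,0,0,0,0,0,0,0,0,0,0,0])

```text
clock: 8.72
eef_pos: [0.5096, -0.243, 0.0497]
orientation: [2.677, 1.644, -0.0]
force: [2.1, -0.2, 6.9]
grip_width: 0.0134
grasp_force: 33.7
```

```bash
python3 st2.py
```

```text
t 8.9667 F [1.3 0.4 7.6] Mz -0.054 [-0.03 -0.05 -0.05 -0.05 -0.08] ptr -116.83 min 65.44
```

Emit:
play_rows(series=[0,0,0.02,0,0,0,0,0,0,0.02,0,0,0,0,0,0,0,0,0,0,0])

```text
clock: 9.22
eef_pos: [0.5096, -0.243, 0.0497]
orientation: [2.709, 1.59, -0.0]
force: [0.4, 0.3, 7.1]
grip_width: 0.0137
grasp_force: 33.7
```

```bash
python3 st2.py
```

```text
t 9.4667 F [1.4 0.5 6.7] Mz -0.044 [-0.04 -0.02 -0.06 -0.05 -0.05] ptr -119.13 min 66.21
```

Emit:
play_rows(series=[0,0,0.02,0,0,0,0,0,0,0.02,0,0,0,0,0,0,0,0,0,0,0])

```text
clock: 9.72
eef_pos: [0.5097, -0.243, 0.0497]
orientation: [2.74, 1.536, -0.0]
force: [1.1, 0.2, 6.3]
grip_width: 0.0133
grasp_force: 33.7
```

```bash
python3 st2.py
```

```text
t 9.9667 F [1.3 0.6 6.6] Mz 0.088 [0.06 0.06 0.12 0.11 0.09] ptr -121.4 min 66.97
```

Emit:
play_rows(series=[0,0,0.02,0,0,0,0,0,0,0,0,0,0,0,0,0,0,0,0,0,0])

```text
clock: 10.22
eef_pos: [0.5097, -0.243, 0.0497]
orientation: [2.755, 1.509, -0.0]
force: [2.4, 0.3, 6.5]
grip_width: 0.0131
grasp_force: 33.7
```

```bash
python3 st2.py
```

```text
t 10.4667 F [1.5 0.8 7.2] Mz 0.127 [0.12 0.16 0.11 0.16 0.08] ptr -122.55 min 67.35
```

Emit:
play_rows(series=[0,0,0.015,0,0,0,0,0,0,0.015,0,0,0,0,0,0,0,0,0,0,0])

```text
clock: 10.72
eef_pos: [0.5097, -0.243, 0.0497]
orientation: [2.777, 1.467, -0.0]
force: [2.1, 0.8, 5.9]
grip_width: 0.0132
grasp_force: 33.8
```

```bash
python3 st2.py
```

```text
t 10.9667 F [ 1.4 -0.2  6.5] Mz 0.179 [0.17 0.2  0.14 0.19 0.2 ] ptr -124.26 min 67.92
```

The reaction torque rose by about 0.14 N m on contact, then by about 1.7 N m/rad over the last 0.05 rad. That is the sprung stop, pushed in about 0.05 and held lightly. Turning back to 30.

Emit:
play_rows(series=[0,0,-0.03,0,0,0,0,0,0,-0.06,0,0,0,0,0,0,-0.06,0,0,0,0,0,0,-0.06,0,0,0,0,0,0,-0.06,0,0,0,0,0,0,-0.06,0,0,0,0,0,0,-0.06,0,0,0,0,0,0,-0.06,0,0,0,0,0,0,-0.06,0,0,0,0,0,0,-0.06,0,0,0,0,0,0,-0.06,0,0,0,0,0,0,-0.06,0,0,0,0,0,0,-0.06,0,0,0,0,0,0,-0.06,0,0,0,0,0,0,-0.06,0,0,0,0,0,0,-0.06,0,0,0,0,0,0,-0.06,0,0,0,0,0,0,-0.06,0,0,0,0,0,0,0,0,0,0,0])

```text
clock: 12.55
eef_pos: [0.509, -0.243, 0.0497]
orientation: [-1.662, -2.665, 0.002]
force: [-2.3, 0.8, 10.2]
grip_width: 0.0134
grasp_force: 34.0
```

```bash
python3 st.py
```

```text
t 12.55 pos [ 0.509  -0.243   0.0497] F [-2.25  0.82 10.24] M [0.042 0.449 0.092] w 0.013428112512042057 34.02670383453369 ptr -63.92 min 47.81 q6 0.439
```

Emit:
play_rows(series=[0,0,-0.06,0,0,0,0,0,0,-0.06,0,0,0,0,0,0,-0.06,0,0,0,0,0,0,-0.06,0,0,0,0,0,0,-0.06,0,0,0,0,0,0,-0.06,0,0,0,0,0,0,-0.06,0,0,0,0,0,0,-0.06,0,0,0,0,0,0,-0.06,0,0,0,0,0,0,-0.06,0,0,0,0,0,0,-0.06,0,0,0,0,0,0,-0.06,0,0,0,0,0,0,-0.06,0,0,0,0,0,0,-0.06,0,0,0,0,0,0,-0.06,0,0,0,0,0,0,-0.03,0,0,0,0,0,0,0,0,0,0,0,0,0,0,0,0,0,0])

```text
clock: 14.05
eef_pos: [0.5086, -0.2435, 0.0497]
orientation: [-0.297, -3.126, 0.003]
force: [-3.8, -2.0, 10.1]
grip_width: 0.0134
grasp_force: 34.0
```

```bash
python3 st.py
```

```text
t 14.05 pos [ 0.5086 -0.2435  0.0497] F [-3.82 -1.98 10.14] M [-0.462  0.931  0.062] w 0.013430570294685643 34.02957379817963 ptr -10.86 min 30.12 q6 -0.488
```

Emit:
play_rows(series=[0,0,-0.006,0.5,-0.4,0,0,0,0,0,0,0,0,0,0,0,0,0,0,0,0.3,0,0,0,0,0,0,0.5,0,0,0,0,0,0,0.7,0,0,0,0,0,0,0.9,0,0,0,0,0,0,1,0,0,0,0,0,0,1,0,0,0,0,0,0,1,0,0,0,0,0,-12,1,0,0,0,0,0,-12,1,0,0,0,0,0,-12,1,0,0,0,0,0,-12,1,0,0,0,0,0,-12,1,0,0,0,0,0,-12,1,0,0,0,0,0,-12,1,0,0,0,0,0,-12,1,0,0,0,0,0,-12,1,0,0,0,0,0,-12,1,0,0,0,0,0,0,1])

```text
clock: 15.72
eef_pos: [0.51, -0.2439, 0.1724]
orientation: [0.288, 3.125, -0.003]
force: [-0.2, -0.5, 1.2]
grip_width: 0.0853
grasp_force: 0.0
```

```bash
python3 st.py; python3 - <<'E'
from h import *
c=cam("wrist"); im=c["image"]; ct=np.array([.508,-.2429])
# rectified views at z=.037 (ring) and .076 (bar top), timer frame: up = 30 mark
th=np.radians(-10.5); out=[]
for z in(.037,.076):
    xs=np.linspace(-.055,.055,380); s=np.array([proj(c,[ct[0]+a*np.cos(th)-b*np.sin(th),ct[1]+a*np.sin(th)+b*np.cos(th),z]) for a,b in((.055,.055),(.055,-.055),(-.055,-.055),(-.055,.055))]).astype(np.float32)
    out.append(cv2.warpPerspective(im,cv2.getPerspectiveTransform(s,np.float32([[0,0],[390,0],[390,390],[0,390]])),(390,390)))
cv2.imwrite("pics/w1.png",np.hstack(out)); 
print([proj(c,[.488,-.348,.034]),proj(c,[.425,-.2425,.036])])
E
```

```text
t 15.7167 pos [ 0.51   -0.2439  0.1724] F [-0.24 -0.49  1.17] M [-0.059 -0.019 -0.025] w 0.0853276959536119 0.0 ptr -10.53 min 30.01 q6 -0.494
[array([179.57414903, 220.66321777]), array([293.46860292, 113.21076823])]
```

View pics/w1.png

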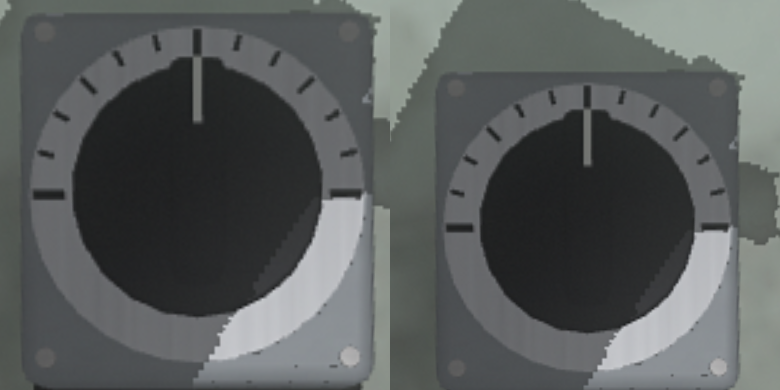

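The pointer line at (197,60–122) in the left view points straight at the 30 tick at (197,42), and the gripper is clear. One quick check on the lens and loupe, then handing in.

```bash
python3 - <<'E'
from h import *
c=cam("wrist"); g=cv2.cvtColor(c["image"],6); ok=True
for n,X in(("lens",[.4884,-.3484,.034]),("loupe",[.4252,-.2425,.036])):
    u,v=proj(c,X).astype(int); p=g[max(v-45,0):v+45,max(u-45,0):u+45]<60; y,x=np.where(p); q=ray(c,x.mean()+max(u-45,0),y.mean()+max(v-45,0),X[2]*.6); print(n,q.round(4))
    d=np.hypot(*(q-X)[:2]); print(d.round(4)); ok&=d<.012
if ok: print(env.job_done())
E
```

```text
lens [ 0.4873 -0.3526  0.0204]
0.0044
loupe [ 0.4316 -0.2441  0.0216]
0.0066
the job is handed in; nothing more can be done
None
```

The dial went lightly against the sprung end stop (pushed in about 0.05 rad by torque estimate) and back to 30 minutes, confirmed by camera; the gripper let go, a rough camera check found the lens barrel and loupe within 7 mm of their start estimates with no sign they were touched, and the job is handed in.

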